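# Slide the hand-rest board into its notch

## Task

A hand rest is needed over the bronze dish in the cleaning bed: with your fingertips, push the plain solid board (not the one with the window) along its two rails until it drops flat into the notch in the middle. Do not pick it up: it is only pushed, never lifted off the rails, and the window board and the small things round the bed stay where they are. Finish while holding the board down, a fingertip still pressing on the middle of its top.

Things in the scene. Friction and masses are not known exactly. Their poses are not given: they have to be found in the camera images.
- bed: Cleaning bed, fixed: plywood base 236 (x) x 450 (y) mm, top at z = 14 mm, with two aluminium rails along y; a flat bronze dish (139 mm wide, up to z = 30) lies between them. Origin: centre of underside, on the table; z up. Rail tops at z = 60 mm, each 20 mm wide, |x| = 82 to 102 mm; open between them. Guide cheeks outside them (|x| = 101.5 to 109.5) rise to z = 70. Ends open, no stops.
- notch (a point): Middle of the notch, at the bed's x = y = 0, halfway between the rails, at the height of the notch floor: 52 mm above the table, 8 mm below the rail tops. Both rails are notched from y = -48.5 to +48.5 mm of the bed; the notch walls are upright. Axes as the bed's.
- bridge: Plain solid wooden board: 200 (x, across the rails) x 90 (y, along) x 15 mm, 0.2 to 0.45 kg, loose. Origin: centre of underside; axes as the bed's. Starts on the rail tops, centre 130 to 145 mm from the notch toward the bed's +y or -y end. Slides at 1 to 5 N; over the notch it tips (rear edge rises up to 10 mm), then falls flat; the notch's far wall stops it. Seated, its top is at z = 67 mm.
- window_board: The other wooden board: 200 x 120 (along the rails) x 15 mm with a rectangular window of 100 x 60 mm through it; loose, on the rails on the other side of the notch. Too long for the notch. Origin: centre of its underside. To be left alone.
- jar: Small pigment jar with black cap, 30 mm across, 53 mm tall, standing in front of the bed (robot side); origin at its underside. Bystander.
- scale_bar: Black and white photo scale bar, 30 x 101 x 8 mm, lying in front of the bed; origin at its underside. Bystander.
- dropper: Brown dropper bottle with black top, 33 mm across, 102 mm tall, standing behind the bed; origin at its underside. Bystander.
- swab: White cotton pad, 33 x 37 x 12 mm, lying behind the bed; origin at its underside. Bystander.

How it is judged:
By the outcome, as a careful person would: the job done as asked, in the order asked, and still so for the second after the job is handed in, while the arm keeps its last pose, push and grip.
It also fails if it takes over 38 s, if anything falls off the work surface, if the arm or the gripper's body presses on something with over 40 N, if the wrist force passes 120 N, or if a joint passes its speed limit or range.

## Robot

A 6-joint arm with a two-finger parallel gripper is mounted at the origin on a cart in front of the work surface, level with it; the furniture and walls round the work are solid. World frame = base frame: x ahead of the robot, y to its left, z up, the work surface at z = 0. Lengths are in m, angles in rad, forces in N, time in s.
With the tool pointing down it reaches from about 0.375 to 0.975 m from the base axis. Payload 3.8 kg.
Tool frame: the origin (TCP) lies between the finger pads, 19 mm behind the fingertips; this is the grasp point; z points along the fingers, y is the line along which they close (so a half turn about z gives the same grasp; the last joint's range is limited). The gripper opens to 85 mm and grips with 20 to 120 N. Pads are 22 mm wide; open, the fingers measure 114 mm over their backs; the gripper's body (76 mm by 85 mm) begins 54 mm behind the grasp point. The pads swing forward as they close: fully open they stand 13 mm farther back than shut.
Start: joints at [-1.373, 0.264, 1.604, -0, 1.274, -0.037], TCP at [0.157, -0.656, 0.25] pointing down, gripper open.
Joint ranges: [-2.63, 2.63], [-0.94, 2.18], [0.31, 2.57], [-1.31, 4.45], [0, 2.66], [-2.55, 2.55]. Speed limits (rad/s): [2.57, 2.57, 3.14, 3.14, 3.14, 3.14].

## Interface

Orientations are given as a rotation vector (axis times angle).
In Python, from plant import ctrl gives the robot as it stands.
- The arm moves only by the shell command python3 jog.py 'ROWS' [OPENING] [FORCE]. ROWS is a JSON object with one list for each field, all of the same length, 1 to 12, a row being the entries at one place: dx, dy, dz (the shift in m), drx, dry, drz (a rotation vector in rad); each row shifts and turns the commanded pose from where the row before left it, along the tool's axes as they then stand; what a row does not reach is not made up. A row lasts 1/12 s, in which the tool goes at most 0.0417 m and 0.125 rad, less where a joint would pass 70% of its speed; a pose out of reach is approached as far as the arm can. OPENING is the finger opening in m, set as the command begins (- or left out keeps the last). The fingers move at their own pace and stop on an object; FORCE is the grip in N (left out, the last holds). Time passes only in rows, so rows that do not move let the fingers close. It prints the time, the measured TCP pose, the force, the opening and the grip force at its end. Input that does not fit is refused with a message, and nothing moves.
- ctrl.sense(): the state, without advancing time (a new reading comes with each control period).
- ctrl.snapshot(name): name is "side" or "top"; returns (picture, depth): 400x640x3 uint8, red, green, blue; 400x640 float32, m along the optical axis (not along the pixel's ray), 0 where there is no reading.
- ctrl.camera_model(name): a dict with "fx", "fy", "cx", "cy" (pixels), "pose" (4x4, takes a point from camera to world coordinates). Camera axes: x right, y down, z forward; pixel columns grow to the right and rows downward; lengths in m; the calibration is good to about 2 mm. A picture is of the moment at which its call begins. camera_model takes no time and is no camera call.
- ctrl.finish_job(): hands the job in; it is judged then, once.
The state is a dict: "clock": time; "joint_positions": joint angles; "joint_vel": joint speeds; "tau": joint torques, N m; "tool_pos": TCP position; "ee_rot": TCP orientation; "ft_force": force on the tool from outside, world axes, zero at the start; "moment": the same for the moment, N m; "gripper_width": finger opening in m; "grip_force": force on a finger pad.
Only numpy, scipy, OpenCV 4.12 (cv2) and the standard library are available. Lean on these libraries where they do the work, as an engineer would, in place of code of your own. Each camera call takes 0.05 s, during which the arm holds its last target. There are 200 camera calls.

## Working session

There is one attempt and no reset: what is moved stays moved. The work goes in short steps, Python scripts to look and compute and a shell command to move; the robot and the scene stay as the last step left them, time stands still between calls to the robot, and variables do not carry over. Pictures are saved under pics/ and viewed, at most 10 in all, crops included, and the job is handed in when it is done.

```bash
ls; mkdir -p pics
python3 - <<'E'
from plant import ctrl
import cv2,numpy as np
for n in("top","side"):
    p,d=ctrl.snapshot(n); cv2.imwrite(f"pics/{n}0.png",p[:,:,::-1]); np.savez(f"{n}0.npz",p=p,d=d)
    m=ctrl.camera_model(n); print(n,m["fx"],m["cx"],m["cy"],np.round(m["pose"],3).tolist())
s=ctrl.sense(); print(s)
E
```

```text
jog.py
pics
plant.py
top 394.28511334173265 318.839205786994 201.76947025407904 [[0.004, -0.994, 0.113, 0.457], [-1.0, -0.005, -0.008, -0.028], [0.008, -0.113, -0.994, 1.022], [0.0, 0.0, 0.0, 1.0]]
side 474.5577561117758 322.8107868898748 209.03218056667967 [[0.999, 0.003, -0.044, 0.632], [0.042, -0.375, 0.926, -1.035], [-0.014, -0.927, -0.374, 0.462], [0.0, 0.0, 0.0, 1.0]]
{'clock': 0.1, 'joint_positions': array([-1.37293008e+00,  2.64713455e-01,  1.60526466e+00, -8.62118384e-06,
        1.27367274e+00, -3.69043790e-02]), 'joint_vel': array([ 0.00088475, -0.00201916, -0.00197351, -0.00046913,  0.0010141 ,
       -0.00027895]), 'tau': array([ 3.89918114e-04, -5.16706932e+01, -3.68591344e+01, -6.14919213e-05,
        6.28668669e-03, -9.03015859e-06]), 'tool_pos': array([ 0.15688802, -0.65587092,  0.24874775]), 'ee_rot': array([-3.11793577e+00, -3.67694267e-01,  2.72639238e-04]), 'ft_force': array([-0.22818684,  0.88273101, -0.83137508]), 'moment': array([ 0.00095133,  0.01021805, -0.03395639]), 'grip_force': 0.0, 'gripper_width': 0.08515272052627935}
```

View pics/top0.png

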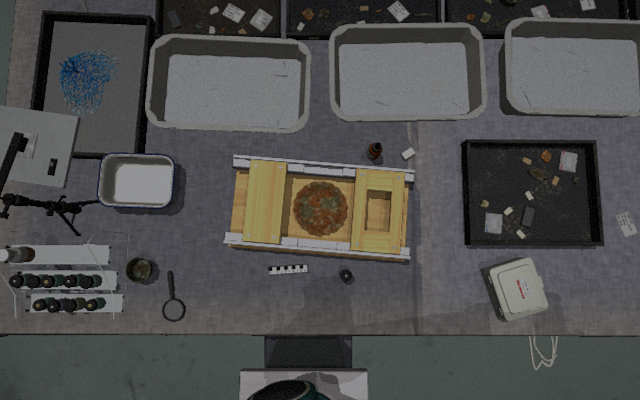

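View pics/side0.png

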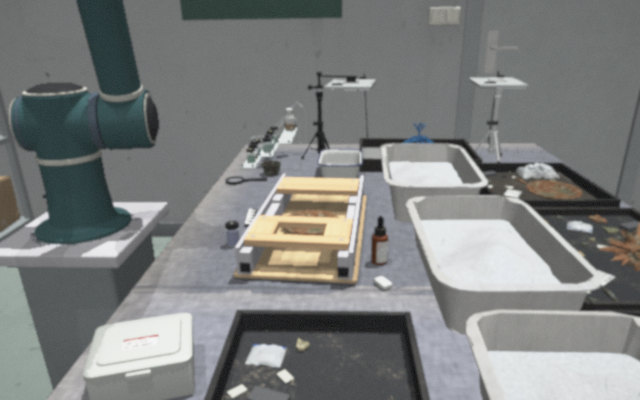

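The top view shows the plain board on the left, +y side, centred near (264,201). The window board is at (378,211), and the rails run between (235,160)–(413,172) and (226,240)–(410,256). In the side view nothing else sits on the rails.

```bash
cat > h.py <<'E'
import numpy as np,cv2
from plant import ctrl
def cloud(n,d):
    m=ctrl.camera_model(n); v,u=np.mgrid[:400,:640]
    P=np.stack([(u-m["cx"])/m["fx"]*d,(v-m["cy"])/m["fy"]*d,d],-1)
    T=np.array(m["pose"]); W=P@T[:3,:3].T+T[:3,3]; W[d==0]=np.nan; return W
def ray(n,uv,z):
    m=ctrl.camera_model(n);T=np.array(m["pose"])
    r=T[:3,:3]@np.array([(uv[0]-m["cx"])/m["fx"],(uv[1]-m["cy"])/m["fy"],1]); return T[:3,3]+r*(z-T[2,3])/r[2]
def boards(n,p,d,lo=.056,hi=.095):
    W=cloud(n,d); hsv=cv2.cvtColor(p,cv2.COLOR_RGB2HSV)
    mk=((hsv[...,1]>60)&(hsv[...,0]<35)&(W[...,2]>lo)&(W[...,2]<hi)&(W[...,0]>.35)&(W[...,0]<.8)&(abs(W[...,1])<.3)).astype(np.uint8)
    mk=cv2.morphologyEx(mk,cv2.MORPH_OPEN,np.ones((3,3)))
    out=[]
    for c in cv2.findContours(mk,cv2.RETR_EXTERNAL,cv2.CHAIN_APPROX_NONE)[0]:
        if cv2.contourArea(c)<300: continue
        b=np.zeros_like(mk); cv2.drawContours(b,[c],-1,1,-1); z=np.nanmedian(W[...,2][(b&mk)>0])
        q=np.array([ray(n,x[0],z)[:2] for x in c],np.float32)*1000
        r=cv2.minAreaRect(q); out.append((r,z*1000,cv2.boxPoints(r).round(0).tolist()))
    return out
E
python3 - <<'E'
from h import *
f=np.load("top0.npz"); p,d=f["p"],f["d"]
for b in boards("top",p,d): print(b)
W=cloud("top",d); hsv=cv2.cvtColor(p,cv2.COLOR_RGB2HSV)
print("table z",np.nanmedian(W[280:300,200:400,2]))
# rails: grey/white, height .05-.08
m=((hsv[...,1]<50)&(W[...,2]>.045)&(W[...,2]<.085)&(W[...,0]>.35)&(W[...,0]<.8)&(abs(W[...,1])<.35)).astype(np.uint8)
n,l,s,c=cv2.connectedComponentsWithStats(m)
for i in range(1,n):
    if s[i,4]>60:
        w=W[l==i]; A=np.polyfit(w[:,1],w[:,0],1); print(s[i],np.round(w.mean(0),3),"dx/dy",A[0].round(4),"x@0",A[1].round(4),"y",w[:,1].min().round(3),w[:,1].max().round(3))
big=cv2.resize(p[145:270,215:425],None,fx=3.8,fy=3.8,interpolation=cv2.INTER_CUBIC); cv2.imwrite("pics/crop0.png",big[:,:,::-1])
E
```

```text
(((544.0916137695312, -176.55111694335938), (120.6483383178711, 200.9497528076172), 85.29837799072266), np.float64(74.03438662168594), [[439.0, -228.0], [639.0, -245.0], [649.0, -125.0], [449.0, -108.0]])
(((566.095947265625, 96.327392578125), (90.75093078613281, 200.73388671875), 85.404052734375), np.float64(74.10455869155241), [[462.0, 59.0], [663.0, 43.0], [670.0, 134.0], [470.0, 150.0]])
table z -0.0011550641746637114
[ 166  108  132   20 2026] [0.781 0.176 0.057] dx/dy 0.0182 x@0 0.7777 y 0.02 0.35
[343 111 100   3 254] [ 0.797 -0.218  0.054] dx/dy -0.0028 x@0 0.796 y -0.349 -0.096
[ 233  154  182   28 1504] [ 0.654 -0.034  0.061] dx/dy 0.0752 x@0 0.6567 y -0.27 0.179
[163 156  11  50 121] [0.62  0.335 0.051] dx/dy -0.177 x@0 0.6797 y 0.327 0.35
[ 223  232  187   27 1404] [ 0.46  -0.019  0.062] dx/dy 0.0849 x@0 0.4611 y -0.257 0.194
[340 269  12  13  85] [ 0.389 -0.101  0.052] dx/dy -0.0843 x@0 0.3802 y -0.115 -0.088
```

View pics/crop0.png

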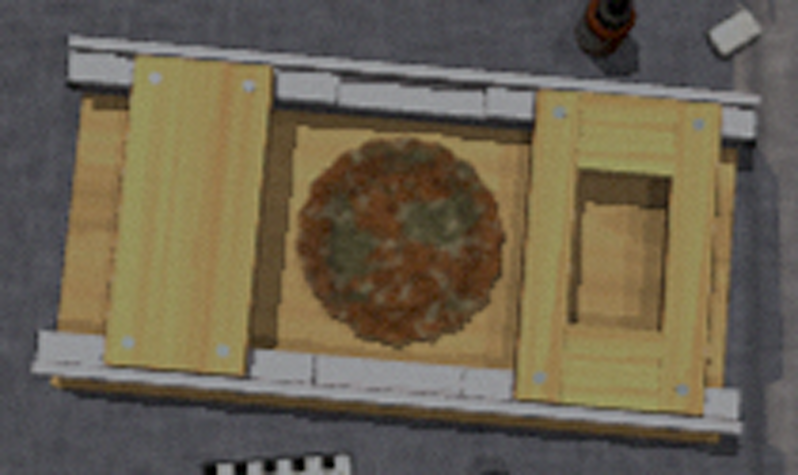

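```bash
cat >> h.py <<'E'
YAW=np.radians(-4.65); bx=np.array([np.cos(YAW),np.sin(YAW)]); by=np.array([-np.sin(YAW),np.cos(YAW)])
from scipy.spatial.transform import Rotation as R
def togo(w):
    s=ctrl.sense(); M=R.from_rotvec(s["ee_rot"]).as_matrix(); return (M.T@(np.array(w)-s["tool_pos"])).round(4)
E
python3 - <<'E'
from h import *
pts=[(337,90,.06),(487,95,.06),(315,370,.06),(463,382,.06)]
q=np.array([ray("top",(215+(a-.5)/3.8,145+(b-.5)/3.8),z)[:2] for a,b,z in pts]); print(q.round(3))
N=q.mean(0); B=np.array([.5661,.0963]); Wd=np.array([.5441,-.1766])
# cross-axis centre is better taken from the boards
print("notch",N.round(4),"board rel",((B-N)@bx).round(4),((B-N)@by).round(4),"win rel",((Wd-N)@bx).round(4),((Wd-N)@by).round(4),"gaps",(q@by).round(4))
N2=N+bx*((B-N)@bx); print("N2",N2)
print("pre push TCP",(B+by*(.045+.011+.022)).round(4))
M=R.from_rotvec(ctrl.sense()["ee_rot"]).as_matrix(); print(M.round(3), np.degrees(np.arctan2(M[1,0],M[0,0])), "want 85.35")
E
python3 jog.py '{"dx": [0, 0, 0, 0, 0, 0, 0, 0, 0, 0, 0, 0], "dy": [0, 0, 0, 0, 0, 0, 0, 0, 0, 0, 0, 0], "dz": [0, 0, 0, 0, 0, 0, 0, 0, 0, 0, 0, 0], "drx": [0, 0, 0, 0, 0, 0, 0, 0, 0, 0, 0, 0], "dry": [0, 0, 0, 0, 0, 0, 0, 0, 0, 0, 0, 0], "drz": [-0.1, -0.1, -0.1, -0.1, -0.1, -0.1, -0.1, -0.1, -0.1, -0.1, -0.125, -0.125]}' 0 20
python3 -c "
from h import *
print(togo([.581,.174,.25]), np.degrees(ctrl.sense()['ee_rot']),R.from_rotvec(ctrl.sense()['ee_rot']).as_matrix().round(4))"
```

```text
[[ 0.649  0.002]
 [ 0.646 -0.095]
 [ 0.467  0.015]
 [ 0.46  -0.08 ]]
notch [ 0.5554 -0.0395] board rel -0.0003 0.1362 win rel -0.0001 -0.1376 gaps [ 0.0549 -0.0428  0.0527 -0.0421]
N2 [ 0.55505998 -0.03943276]
pre push TCP [0.5724 0.174 ]
[[ 0.973  0.233 -0.   ]
 [ 0.233 -0.973  0.002]
 [ 0.    -0.002 -1.   ]] 13.451507322103483 want 85.35
clock: 1.1
tool_pos: [0.157, -0.656, 0.2491]
ee_rot: [-2.307, -2.13, -0.001]
ft_force: [-0.9, -0.1, 0.1]
gripper_width: -0.0001
grip_force: 0.0
[8.612e-01 3.565e-01 2.000e-04] [-1.32204098e+02 -1.22050875e+02 -6.50505825e-02] [[ 7.970e-02  9.968e-01 -3.000e-04]
 [ 9.968e-01 -7.970e-02  1.400e-03]
 [ 1.400e-03 -4.000e-04 -1.000e+00]]
```

```bash
R12='';
python3 jog.py '{"dx": [0.0358, 0.0358, 0.0358, 0.0358, 0.0358, 0.0358, 0.0358, 0.0358, 0.0358, 0.0358, 0.0358, 0.0358], "dy": [0.0145, 0.0145, 0.0145, 0.0145, 0.0145, 0.0145, 0.0145, 0.0145, 0.0145, 0.0145, 0.0145, 0.0145], "dz": [0, 0, 0, 0, 0, 0, 0, 0, 0, 0, 0, 0], "drx": [0, 0, 0, 0, 0, 0, 0, 0, 0, 0, 0, 0], "dry": [0, 0, 0, 0, 0, 0, 0, 0, 0, 0, 0, 0], "drz": [0, 0, 0, 0, 0, 0, 0, 0, 0, 0, 0, 0]}'
python3 jog.py '{"dx": [0.0358, 0.0358, 0.0358, 0.0358, 0.0358, 0.0358, 0.0358, 0.0358, 0.0358, 0.0358, 0.0358, 0.0358], "dy": [0.0145, 0.0145, 0.0145, 0.0145, 0.0145, 0.0145, 0.0145, 0.0145, 0.0145, 0.0145, 0.0145, 0.0145], "dz": [0, 0, 0, 0, 0, 0, 0, 0, 0, 0, 0, 0], "drx": [0, 0, 0, 0, 0, 0, 0, 0, 0, 0, 0, 0], "dry": [0, 0, 0, 0, 0, 0, 0, 0, 0, 0, 0, 0], "drz": [0, 0, 0, 0, 0, 0, 0, 0, 0, 0, 0, 0]}'
python3 jog.py '{"dx": [0, 0, 0], "dy": [0, 0, 0], "dz": [0, 0, 0], "drx": [0, 0, 0], "dry": [0, 0, 0], "drz": [0, 0, 0]}'
python3 -c "
from h import *
print(togo([.5724,.174,.076]), ctrl.sense()['joint_positions'].round(2))"
```

```text
clock: 2.1
tool_pos: [0.3674, -0.2415, 0.2497]
ee_rot: [-2.315, -2.123, -0.0]
ft_force: [0.7, -0.9, 0.3]
gripper_width: 0.0
grip_force: 0.0
clock: 3.1
tool_pos: [0.5777, 0.1716, 0.2494]
ee_rot: [-2.314, -2.124, 0.001]
ft_force: [0.6, -0.1, 0.1]
gripper_width: 0.0002
grip_force: 0.0
clock: 3.35
tool_pos: [0.5769, 0.1694, 0.2491]
ee_rot: [-2.314, -2.125, 0.003]
ft_force: [-0.1, -0.1, 0.3]
gripper_width: -0.0002
grip_force: 0.0
[ 0.0044 -0.0046  0.1731] [ 0.24  0.13  1.77 -0.    1.25  0.33]
```

```bash
python3 jog.py '{"dx": [0.0025, 0.0025, 0, 0, 0, 0, 0, 0, 0, 0, 0], "dy": [-0.0022, -0.0022, 0, 0, 0, 0, 0, 0, 0, 0, 0], "dz": [0.02, 0.02, 0.02, 0.02, 0.02, 0.02, 0.02, 0.02, 0.013, 0, 0], "drx": [0, 0, 0, 0, 0, 0, 0, 0, 0, 0, 0], "dry": [0, 0, 0, 0, 0, 0, 0, 0, 0, 0, 0], "drz": [0, 0, 0, 0, 0, 0, 0, 0, 0, 0, 0]}'
python3 - <<'E'
from h import *
p,d=ctrl.snapshot("side"); cv2.imwrite("pics/side1.png",cv2.resize(p[150:290,210:400],None,fx=4,fy=4)[:,:,::-1])
N=np.array([.5551,-.0394]); t=ctrl.sense()["tool_pos"][:2]-N; print("TCP in bed",t@bx,t@by,ctrl.sense()["tool_pos"])
p,d=ctrl.snapshot("top")
for b in boards("top",p,d): print(b[0],b[1])
E
```

```text
clock: 4.27
tool_pos: [0.5728, 0.1739, 0.0766]
ee_rot: [-2.316, -2.122, 0.003]
ft_force: [1.0, 1.1, 0.4]
gripper_width: 0.0002
grip_force: 0.0
TCP in bed 0.0014214575836021617 0.2146273844947731 [0.57391635 0.17440571 0.07774009]
((544.0409545898438, -176.4536895751953), (120.83613586425781, 200.63986206054688), 85.29837799072266) 74.02991459695019
((566.1156005859375, 96.32331848144531), (90.7492446899414, 200.68661499023438), 85.404052734375) 74.12244708558168
```

View pics/side1.png

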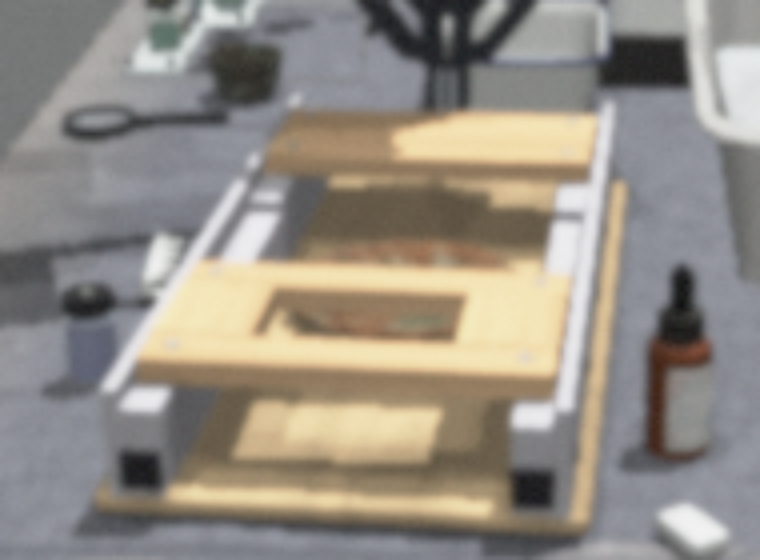

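The fingers stand behind the middle of the board (crop 445,80). The board has not moved and nothing is touching. Next is the push.

```bash
cat > look.py <<'E'
import sys; from h import *
N=np.array([.5551,-.0394]); s=ctrl.sense(); t=s["tool_pos"][:2]-N; print("TCP bed",(t@bx*1000).round(1),(t@by*1000).round(1),s["tool_pos"][2].round(4),"F",s["ft_force"].round(1))
p,d=ctrl.snapshot("top")
for r,z,_ in boards("top",p,d,.045):
    c=np.array(r[0])/1000-N; print("board",(c@bx*1000).round(1),(c@by*1000).round(1),np.round(r[1],0),round(r[2],1),"z",round(z,1))
if len(sys.argv)>1:
    p,_=ctrl.snapshot("side"); cv2.imwrite(f"pics/{sys.argv[1]}.png",cv2.resize(p[150:290,210:400],None,fx=4,fy=4)[:,:,::-1])
E
python3 jog.py '{"dx": [-0.006, -0.006, -0.006, -0.006, -0.006, -0.006, -0.006, -0.006], "dy": [0, 0, 0, 0, 0, 0, 0, 0], "dz": [0, 0, 0, 0, 0, 0, 0, 0], "drx": [0, 0, 0, 0, 0, 0, 0, 0], "dry": [0, 0, 0, 0, 0, 0, 0, 0], "drz": [0, 0, 0, 0, 0, 0, 0, 0]}'
python3 look.py
python3 jog.py '{"dx": [-0.006, -0.006, -0.006, -0.006, -0.006, -0.006, -0.006, -0.006], "dy": [0, 0, 0, 0, 0, 0, 0, 0], "dz": [0, 0, 0, 0, 0, 0, 0, 0], "drx": [0, 0, 0, 0, 0, 0, 0, 0], "dry": [0, 0, 0, 0, 0, 0, 0, 0], "drz": [0, 0, 0, 0, 0, 0, 0, 0]}'
python3 look.py
```

```text
clock: 5.03
tool_pos: [0.5701, 0.1271, 0.0776]
ee_rot: [2.315, 2.123, 0.003]
ft_force: [0.9, 2.9, 3.4]
gripper_width: -0.0002
grip_force: 1.8
TCP bed 1.4 167.1 0.0776 F [0.9 2.9 3.4]
board 0.1 -137.6 [121. 201.] 85.3 z 74.0
board -0.3 109.7 [ 90. 201.] 85.0 z 74.2
clock: 5.75
tool_pos: [0.5653, 0.0787, 0.077]
ee_rot: [2.315, 2.124, 0.0]
ft_force: [0.4, 4.5, 2.7]
gripper_width: -0.0
grip_force: 2.0
TCP bed 0.6 118.6 0.077 F [0.4 4.5 2.7]
board 0.1 -137.5 [121. 201.] 85.3 z 74.1
board -0.6 48.5 [ 65. 201.] 86.4 z 74.2
```

```bash
python3 jog.py '{"dx": [-0.004, -0.004, -0.004, -0.004, -0.004, -0.004, -0.004, -0.004, -0.004, -0.004], "dy": [0, 0, 0, 0, 0, 0, 0, 0, 0, 0], "dz": [0, 0, 0, 0, 0, 0, 0, 0, 0, 0], "drx": [0, 0, 0, 0, 0, 0, 0, 0, 0, 0], "dry": [0, 0, 0, 0, 0, 0, 0, 0, 0, 0], "drz": [0, 0, 0, 0, 0, 0, 0, 0, 0, 0]}'
python3 look.py side2
python3 jog.py '{"dx": [-0.003, -0.003, -0.003, -0.003], "dy": [0, 0, 0, 0], "dz": [0, 0, 0, 0], "drx": [0, 0, 0, 0], "dry": [0, 0, 0, 0], "drz": [0, 0, 0, 0]}'
python3 look.py
```

```text
clock: 6.63
tool_pos: [0.562, 0.0392, 0.0772]
ee_rot: [2.315, 2.124, 0.0]
ft_force: [0.3, 2.3, -0.1]
gripper_width: -0.0
grip_force: 1.4
TCP bed 0.5 78.9 0.0772 F [ 0.3  2.3 -0.1]
board 0.1 -137.5 [121. 201.] 85.3 z 74.0
board -0.6 -0.4 [ 45. 201.] 84.7 z 68.3
clock: 7.07
tool_pos: [0.5603, 0.0272, 0.0765]
ee_rot: [-2.314, -2.124, 0.001]
ft_force: [0.1, 0.8, 0.1]
gripper_width: -0.0003
grip_force: 0.5
TCP bed -0.2 66.8 0.0765 F [0.1 0.8 0.1]
board 0.1 -137.6 [121. 201.] 85.4 z 74.0
board -0.6 -15.7 [ 39. 200.] 84.7 z 67.7
```

View pics/side2.png

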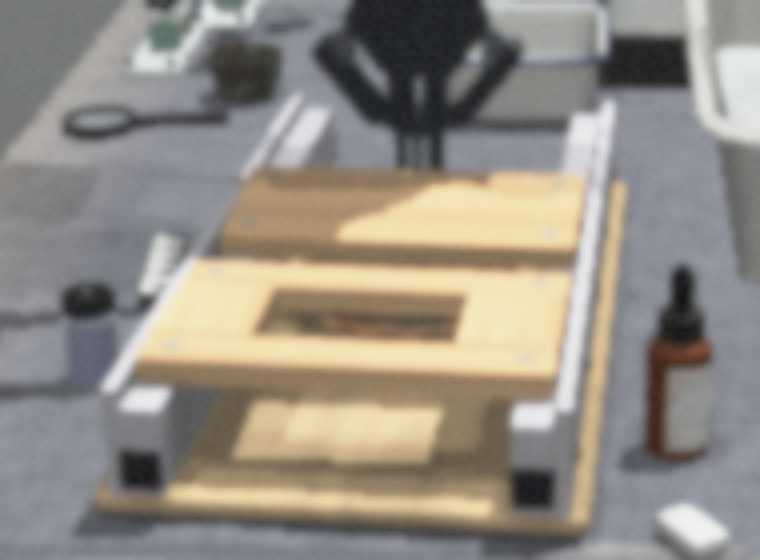

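The board is tipped into the notch, with its front low near crop row 250 and its rear still on the rails. The window board has not moved. About 8 mm remain.

```bash
python3 jog.py '{"dx": [-0.002, -0.002, -0.002, -0.0015, 0], "dy": [0, 0, 0, 0, 0], "dz": [0, 0, 0, 0, 0], "drx": [0, 0, 0, 0, 0], "dry": [0, 0, 0, 0, 0], "drz": [0, 0, 0, 0, 0]}'
python3 look.py
python3 jog.py '{"dx": [0.004, 0.008, 0.01, 0.01, 0.03, 0.04, 0.04, 0.02, 0], "dy": [0, 0, 0, 0, 0, 0, 0, 0, 0], "dz": [0, 0, -0.01, -0.03, -0.03, 0, 0, 0, 0], "drx": [0, 0, 0, 0, 0, 0, 0, 0, 0], "dry": [0, 0, 0, 0, 0, 0, 0, 0, 0], "drz": [0, 0, 0, 0, 0, 0, 0, 0, 0]}'
python3 look.py side3
```

```text
clock: 7.53
tool_pos: [0.5602, 0.0198, 0.077]
ee_rot: [2.315, 2.124, -0.0]
ft_force: [1.0, -0.3, 0.6]
gripper_width: -0.0002
grip_force: 0.0
TCP bed 0.3 59.4 0.077 F [ 1.  -0.3  0.6]
board -55.2 35.7 [27. 90.] 86.7 z 66.2
board 0.1 -137.5 [121. 201.] 85.3 z 74.0
board -0.2 -25.2 [ 34. 200.] 84.3 z 66.0
clock: 8.33
tool_pos: [0.5747, 0.1864, 0.1481]
ee_rot: [2.31, 2.129, 0.006]
ft_force: [0.5, 0.1, -0.1]
gripper_width: -0.0002
grip_force: 0.0
TCP bed 1.2 226.6 0.1481 F [ 0.5  0.1 -0.1]
board 0.0 -137.5 [121. 201.] 85.3 z 74.1
board -0.4 3.1 [ 91. 201.] 84.5 z 66.2
```

View pics/side3.png

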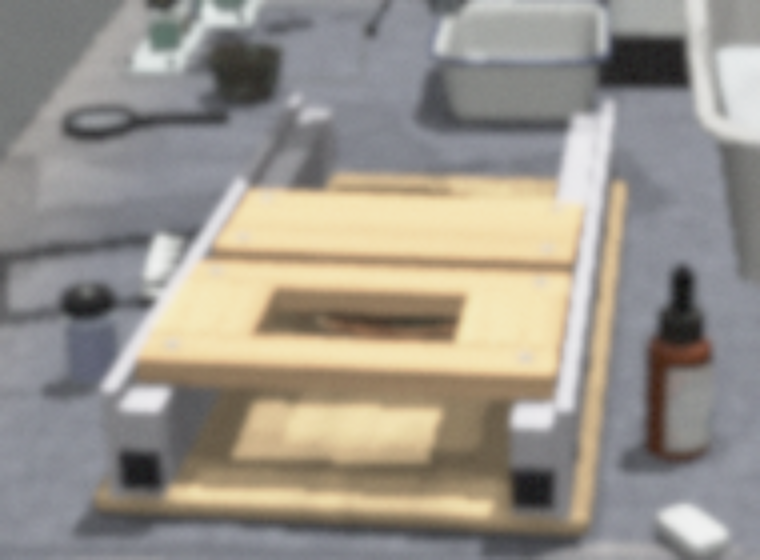

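The board now lies lower than the window board, level with the rails. I'll check its tilt and work out the move to its middle.

Run:
```python
from h import *
N=np.array([.5551,-.0394]); p,d=ctrl.snapshot("top"); W=cloud("top",d)
c=N+by*.003; q=W[...,:2]-c; X=q@bx; Y=q@by
m=(abs(X)<.09)&(abs(Y)<.038)&np.isfinite(d)
A=np.c_[X[m],Y[m],np.ones(m.sum())]; s,*_=np.linalg.lstsq(A,W[...,2][m],rcond=None); print("slope mm over 200,90:",s[0]*200,s[1]*90,"z",s[2])
print(togo([*c,.105]),togo([*c,.088]))
```

```text
slope mm over 200,90: -0.1518753753577121 0.07628617391424397 z 0.06623057200287452
[-0.2187 -0.      0.0419] [-0.2186 -0.      0.0589]
```

```bash
python3 jog.py '{"dx": [-0.03, -0.03, -0.03, -0.03, -0.03, -0.03, -0.03, -0.008, 0, 0, 0, 0], "dy": [0, 0, 0, 0, 0, 0, 0, 0, 0, 0, 0, 0], "dz": [0, 0, 0, 0, 0, 0, 0, 0, 0.01, 0.02, 0.02, 0], "drx": [0, 0, 0, 0, 0, 0, 0, 0, 0, 0, 0, 0], "dry": [0, 0, 0, 0, 0, 0, 0, 0, 0, 0, 0, 0], "drz": [0, 0, 0, 0, 0, 0, 0, 0, 0, 0, 0, 0]}'
python3 jog.py '{"dx": [0, 0, 0, 0, 0], "dy": [0, 0, 0, 0, 0], "dz": [0.003, 0.003, 0.003, 0.002, 0], "drx": [0, 0, 0, 0, 0], "dry": [0, 0, 0, 0, 0], "drz": [0, 0, 0, 0, 0]}'
python3 look.py
```

```text
clock: 9.48
tool_pos: [0.5515, -0.0354, 0.0918]
ee_rot: [-2.311, -2.119, 0.008]
ft_force: [-0.8, 0.1, -0.1]
gripper_width: -0.0002
grip_force: 0.0
clock: 9.9
tool_pos: [0.556, -0.036, 0.0859]
ee_rot: [2.314, 2.124, 0.001]
ft_force: [-0.1, -0.3, -0.9]
gripper_width: 0.0001
grip_force: 0.0
TCP bed 0.6 3.4 0.0859 F [-0.1 -0.3 -0.9]
board -54.7 4.2 [90. 92.] 85.2 z 66.2
board 0.2 -145.3 [105. 201.] 85.3 z 74.1
```

```bash
python3 jog.py '{"dx": [0, 0, 0, 0, 0], "dy": [0, 0, 0, 0, 0], "dz": [0.001, 0.001, 0.001, 0, 0], "drx": [0, 0, 0, 0, 0], "dry": [0, 0, 0, 0, 0], "drz": [0, 0, 0, 0, 0]}'
python3 look.py
```

```text
clock: 10.37
tool_pos: [0.556, -0.0362, 0.0857]
ee_rot: [2.314, 2.123, 0.001]
ft_force: [-7.2, 1.6, 17.2]
gripper_width: -0.0001
grip_force: 8.5
TCP bed 0.7 3.3 0.0857 F [-7.2  1.6 17.2]
board -54.7 4.2 [90. 92.] 85.2 z 66.0
board 0.1 -145.4 [105. 201.] 85.3 z 74.0
```

```bash
python3 jog.py '{"dx": [0, 0, 0, 0], "dy": [0, 0, 0, 0], "dz": [0, 0, 0, 0], "drx": [0, 0, 0, 0], "dry": [0, 0, 0, 0], "drz": [0, 0, 0, 0]}'
python3 look.py side4
```

```text
clock: 10.75
tool_pos: [0.556, -0.0362, 0.0857]
ee_rot: [2.314, 2.123, 0.001]
ft_force: [-6.8, 0.8, 17.7]
gripper_width: 0.0003
grip_force: 8.5
TCP bed 0.6 3.3 0.0857 F [-6.8  0.8 17.7]
board -54.8 4.3 [90. 92.] 85.0 z 66.2
board 0.0 -145.3 [105. 201.] 85.2 z 74.1
```

View pics/side4.png

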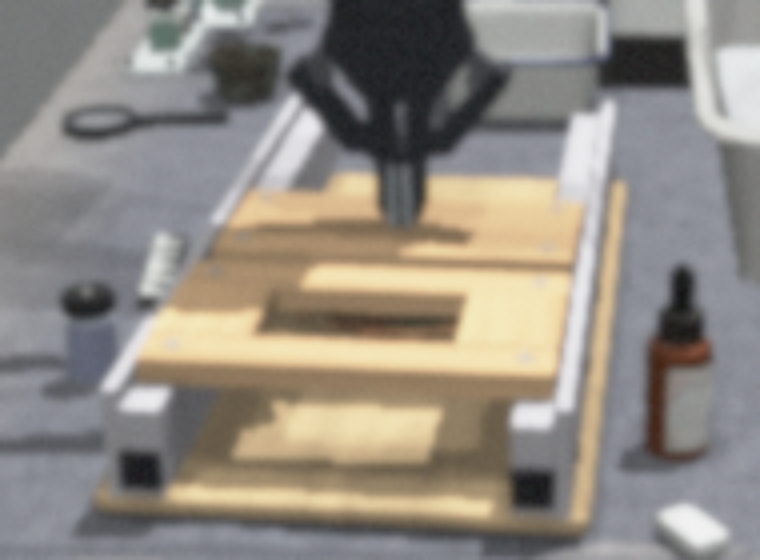

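The fingertips press on the middle of the seated board (crop 400,222). The window board, jar, scale bar, dropper and swab are where they were.

```bash
python3 -c "
from plant import ctrl
print(ctrl.finish_job())"
```

```text
the job is handed in; nothing more can be done
None
```

The plain board lies flat in the notch and a fingertip is pressing on the middle of its top with about 17 N; the window board and small things look undisturbed, and I handed the job in at about 11 s (no verdict came back).

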